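# Walk the speaker box round to the resonance tube

### The arm

A 7-joint arm with a two-finger parallel gripper is mounted at the origin on the work surface. World frame = base frame: x ahead of the robot, y to its left, z up, the work surface at z = 0. Lengths are in mm, angles in rad, forces in N, time in s.
With the tool pointing down it reaches from about 400 to 875 mm from the base axis. Payload 4.4 kg.
Tool frame: the origin (TCP) lies at the very end of the fingers, on their centre line; the grasp point (between the pads) lies 19 mm behind it; y points along the fingers, z is the direction in which the jaws open and shut, and the axes are right-handed (so a half turn about y gives the same grasp; the last joint's range is limited). The gripper opens to 85 mm and grips with 20 to 120 N. Pads are 22 mm wide; open, the fingers measure 114 mm over their backs; the gripper's body (76 mm by 85 mm) begins 54 mm behind the grasp point. The pads swing forward as they close: fully open they stand 13 mm farther back than shut.
Start: joints at [-1.239, 0.628, 0.038, 1.517, -0.027, 0.996, -0.02], TCP at [251.782, 599.269, 231.313] pointing down, gripper open.
Joint ranges: [-3.06, 3.06], [-0.37, 2.12], [-1.25, 1.32], [0.18, 2.47], [-1.1, 4.24], [0.23, 1.98], [-2.94, 2.94]. Speed limits (rad/s): [2.57, 2.57, 3.14, 3.14, 3.14, 3.14, 3.14].

### API

Orientations are given as [roll, pitch, yaw] about the fixed x, y, z axes, in that order (R = Rz(yaw) Ry(pitch) Rx(roll)).
In Python, from cell import ctrl, imaging, finish_job gives the robot as it stands.
- The arm moves only by the shell command python3 -m inch 'ROWS'. ROWS is JSON, one flat list of numbers, 7 for each row, row after row: the opening, from 0 (shut) to 1 (fully open), then the shift along the tool's x, y, z in cm, then the turn, a rotation vector about the tool's x, y, z in degrees. A call has 1 to 12 rows; each row is the pose to reach, as a shift and turn from the pose commanded when the call began, along the tool's axes at that moment; what a row does not reach only later rows make up. A row lasts 1/10 s, in which the tool goes at most 50 mm and 8.59 degrees, less where a joint would pass 70% of its speed; a pose out of reach is approached as far as the arm can. A call with a gripper value outside its range is refused whole. The fingers move at their own pace and stop on an object; the grip force is fixed at half the most. Time passes only in rows, so rows that repeat a pose let the fingers close. It gives the time, the measured TCP pose, the force and the opening at its end, in the units of the state.
- ctrl.read_state(): the state, without advancing time (a new reading comes with each control period).
- imaging.get_image(name): name is "scene" or "top" or "wrist"; returns a dict with "img" (384x512x3 uint8, red, green, blue), "fx", "fy", "cx", "cy" (pixels), "R" (3x3) and "t" (3): a world point X has camera coordinates R X + t. Camera axes: x right, y down, z forward; pixel columns grow to the right and rows downward; lengths in mm; the calibration is good to about 2 mm. A picture is of the moment at which its call begins. There is no depth.
- finish_job(): hands the job in, once; it reports no verdict.
The state is a dict: "clock": time; "qpos": joint angles; "qd": joint speeds; "tau": joint torques, N m; "eef_pos": TCP position; "tool_rot": TCP orientation; "force": force on the tool from outside, world axes, zero at the start; "torque": the same for the moment, N m; "width": finger opening in mm.
Only numpy, scipy, OpenCV 4.12 (cv2) and the standard library are available. Lean on these libraries where they do the work, as an engineer would, in place of code of your own. Each camera call takes 0.05 s, during which the arm holds its last target.

### The job

Push the heavy loudspeaker box round with the fingertips, a corner at a time, until its round speaker faces the open end of the resonance tube while it is still a finger's width or more away from the flange; then push it up until its speaker face sits flush against the tube's flange, side edges in line, and take the hand away. Only push it along the bench: do not lift or tip it, and leave everything else on the bench where it is.

Things in the scene. Friction and masses are not known exactly. Their poses are not given: they have to be found in the camera images.
- speaker: The heavy loudspeaker box, loose on the bench, about 0.9 kg: a plain block 96 mm deep (its own x) x 120 mm wide (its own y) x 60 mm tall, too wide to take between the fingers; it slides on the bench with a push of roughly 3 to 8 N. Origin at the centre of its underside, z up. Its speaker face (black baffle with one round cone) is the flat face at own x = +48 mm and looks along own +x; two small brass terminal posts, 6 mm tall, stand on its top near the opposite (back) edge.
- speaker_face (a point): Centre of the box's speaker face, 30 mm up (own x = +48 mm of the box); axes as the box.
- tube: The resonance tube, fixed to the bench: a translucent tube of 52 mm diameter, 430 mm long with its end stand, a thin rod with a knob sticking out to 474 mm; at its near end a square-cut upright aluminium flange plate 120 mm wide, 66 mm tall, 12 mm thick, on which the speaker box is to sit. Origin on the bench, under the centre of the flange's free flat face; own +x points from that face along the tube (the box comes from the -x side), own y along the flange's width, z up.
- flange_face (a point): Centre of the flange's free flat face, 30 mm above the bench; axes as the tube.
- meter: Bystander, loose: hand-held multimeter lying flat, 125 x 66 x 35 mm (long side along its own x); origin at the centre of its underside, z up.
- weight: Bystander, loose: brass laboratory weight with a knob, 42 mm across, 47 mm tall; origin at the centre of its underside, z up.
- fork: Bystander, loose: aluminium tuning fork standing on a wooden sounding foot 50 x 90 mm, 93 mm tall in all; origin at the centre of its underside, z up.
- plugtray: Bystander, loose: open white two-compartment tray, 110 x 80 x 30 mm; origin at the centre of its underside, z up.
- driver: Bystander, loose: screwdriver lying flat, 170 mm long along its own x; origin at about its middle, on the bench.
- bottle: Bystander, loose: clear drinking bottle, 60 mm across, 160 mm tall; origin at the centre of its underside, z up.
- wblock: Bystander, loose: wooden friction block, 55 x 55 x 45 mm; origin at the centre of its underside, z up.
Mind the look-alikes: they are no part of the job. Leave any purple or turquoise look-alike of the speaker alone.

How it is judged:
By the outcome, as a careful person would: the job done as asked, in the order asked, and still so for the second after the job is handed in, with the robot touching nothing.
It also fails if it takes over 72 s, if anything falls off the work surface, if the arm or the gripper's body presses on something with over 40 N, if the wrist force passes 120 N, or if a joint passes its speed limit or range.

## Working session

There is one attempt and no reset: what is moved stays moved. The work goes in short steps, Python scripts to look and compute and a shell command to move; the robot and the scene stay as the last step left them, time stands still between calls to the robot, and variables do not carry over. Pictures are saved under pics/ and viewed, and the job is handed in when it is done.

```bash
ls; mkdir -p pics; python3 - <<'E'
from cell import ctrl, imaging
import cv2
s=ctrl.read_state(); print(s)
for n in ["scene","top","wrist"]:
    d=imaging.get_image(n); print(n,d["fx"],d["cx"],d["cy"],d["R"],d["t"])
    cv2.imwrite(f"pics/{n}0.png",cv2.resize(d["img"][:,:,::-1],(768,576),interpolation=cv2.INTER_CUBIC))
E
```

```text
pics
{'clock': 0.0, 'qpos': array([-1.23879332,  0.62934103,  0.03841822,  1.5183464 , -0.02698505,
        0.99630236, -0.01998781]), 'qd': array([ 0.00066712,  0.00037093, -0.00128134, -0.00098886, -0.00064891,
       -0.00090459,  0.00017047]), 'tau': array([ 7.26144162e-05, -5.63402724e+01,  1.22603115e+00, -1.93449318e+01,
        1.09580366e-02,  1.07557760e-02, -1.90517000e-05]), 'eef_pos': array([251.53199314, 598.69296799, 230.39886776]), 'tool_rot': array([-1.57267599e+00, -2.27202678e-05, -3.97762973e-01]), 'force': array([-0.23301253, -0.01087243, -0.35875195]), 'torque': array([ 0.00631943, -0.00362818,  0.00664132]), 'width': 85.24035961445384}
scene 434.81531924993254 256.27669081251247 188.18793638511886 [[-0.47792411  0.87829806 -0.01345604]
 [ 0.61407917  0.32311803 -0.72007049]
 [-0.62808863 -0.35240212 -0.69377044]] [ 305.00085113 -272.66280889 1527.64860985]
top 349.6879514091767 256.5287034543197 185.95932220749742 [[ 4.02730970e-03 -9.99991606e-01 -7.53586575e-04]
 [-9.79714606e-01 -3.79465595e-03 -2.00361899e-01]
 [ 2.00357358e-01  1.54521919e-03 -9.79721665e-01]] [-43.64970475 517.34159869 901.60301974]
wrist 318.2373900926248 262.1935073392402 193.15225897640897 [[ 0.38760996  0.92181998 -0.00253752]
 [ 0.87713114 -0.36796953  0.30860881]
 [ 0.28354803 -0.12184558 -0.95118566]] [-649.12621507  -39.33474317  381.47787037]
```

View pics/top0.png

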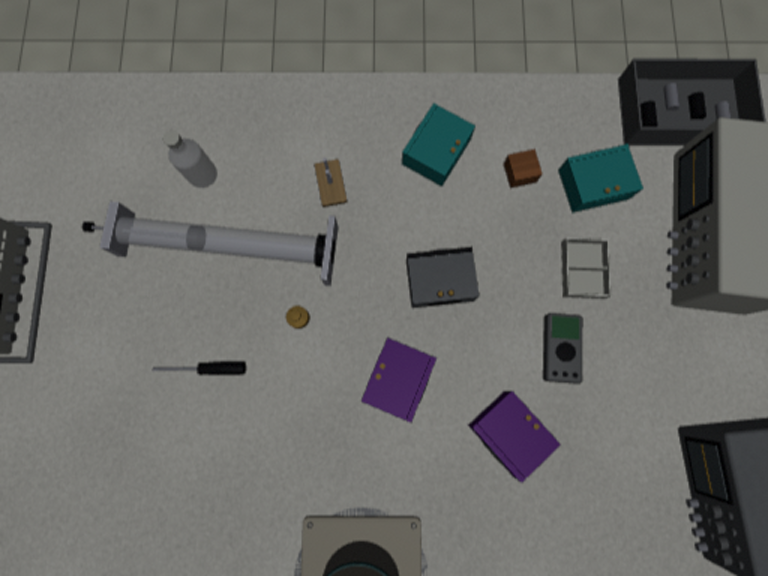

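View pics/scene0.png

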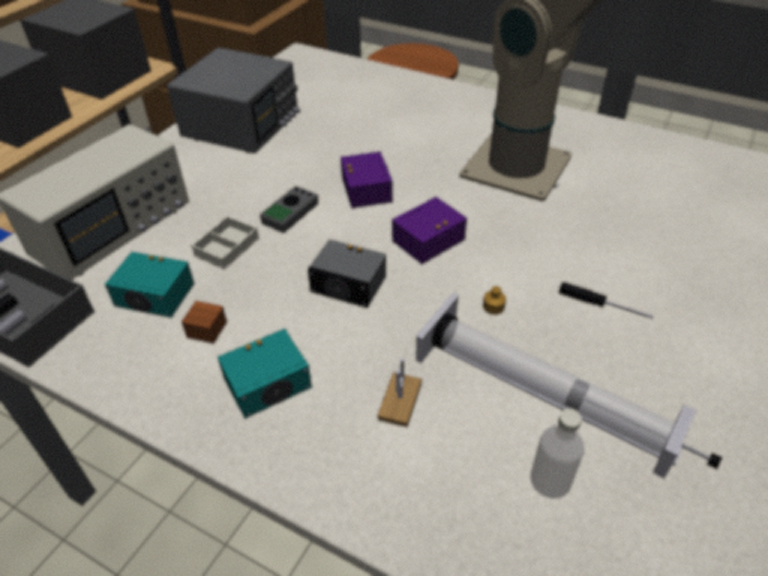

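View pics/wrist0.png

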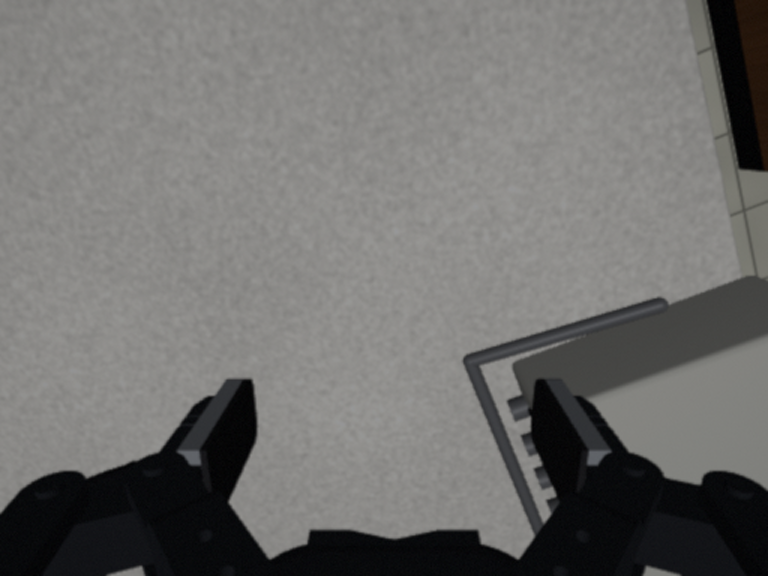

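Candidates in the top view (768 px scale): the grey box (442,277), purple boxes (398,380) and (514,436), and turquoise boxes (438,145) and (600,178). I choose the grey one, with its posts toward the robot and its black cone face toward +x. The flange to meet is at (330,250). I'll check both in a close crop.

```bash
python3 - <<'E'
from cell import ctrl, imaging
import cv2, numpy as np
t=imaging.get_image("top")["img"][:,:,::-1]; s=imaging.get_image("scene")["img"][:,:,::-1]
a=cv2.resize(t[135:215,190:340],(750,400),interpolation=cv2.INTER_CUBIC)
cv2.imwrite("pics/c1.png",a)
cv2.imwrite("pics/c2.png",cv2.resize(s[150:250,190:340],(750,500),interpolation=cv2.INTER_CUBIC))
E
```

```text
(no output)
```

View pics/c1.png

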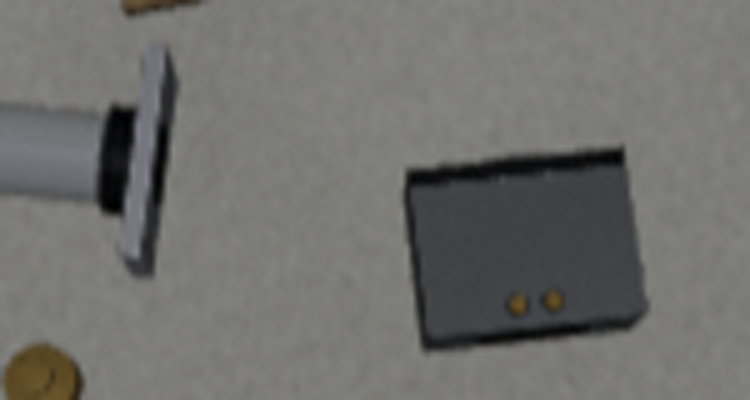

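View pics/c2.png

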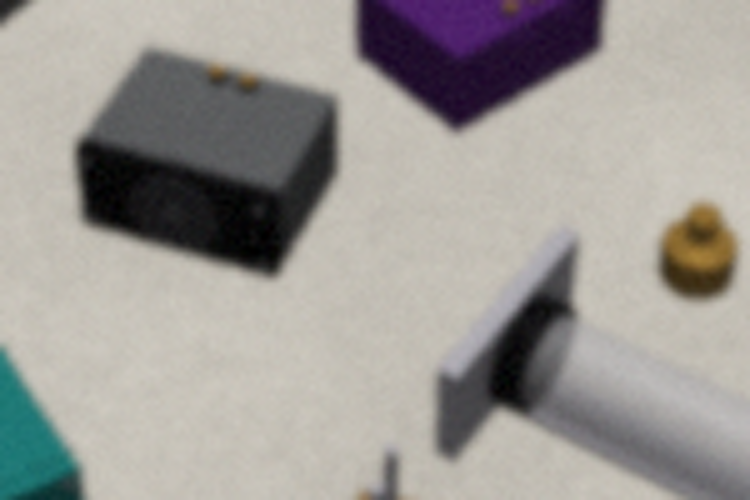

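The crops confirm the choice: a dark grey box with its black cone face toward +x and brass posts at the back. It spans (272..319, 165..205) in the raw top image. The flange strip runs from (222,145) to (218,188). Next I'll measure by ray casting.

```bash
cat > h.py <<'E'
from cell import ctrl, imaging
import cv2, numpy as np
def ray(d,u,v,z):
    p=np.array([(u-d["cx"])/d["fx"],(v-d["cy"])/d["fy"],1.0]); R=np.array(d["R"]);t=np.array(d["t"])
    c=-R.T@t; w=R.T@p
    return c+w*(z-c[2])/w[2]
def proj(d,X):
    p=np.array(d["R"])@np.asarray(X,float)+d["t"]; return d["fx"]*p[0]/p[2]+d["cx"],d["fy"]*p[1]/p[2]+d["cy"]
def crop(n,name,x0,x1,y0,y1,k=5):
    d=imaging.get_image(n); cv2.imwrite("pics/"+name,cv2.resize(d["img"][y0:y1,x0:x1,::-1],None,fx=k,fy=k,interpolation=cv2.INTER_CUBIC)); return d
E
python3 - <<'E'
from h import *
np.set_printoptions(precision=1,suppress=True)
T=imaging.get_image("top");S=imaging.get_image("scene")
c=lambda x,y:(190+x/5-.4,135+y/5-.4)
s=lambda x,y:(190+x/5-.4,150+y/5-.4)
print("cam",-T["R"].T@T["t"],-S["R"].T@S["t"])
for n,p,z in [("FL",(407,172),60),("FR",(624,149),60),("BR",(646,305),60),("BL",(425,340),60),("posts",(517,304),66),("p2",(553,300),66)]: print("T",n,ray(T,*c(*p),z))
for n,p,z in [("FR",(80,145),60),("FL",(278,190),60),("BL",(336,98),60),("BR",(150,48),60),("FRb",(85,222),0),("FLb",(274,274),0)]: print("S",n,ray(S,*s(*p),z))
for n,p,z in [("far",(172,48),66),("near",(141,262),66),("farb",(177,80),0),("nearb",(152,275),0)]: print("T flange",n,ray(T,*c(*p),z))
for n,p,z in [("far",(440,375),66),("near",(562,230),66),("farb",(438,448),0)]: print("S flange",n,ray(S,*s(*p),z))
# tube far stand etc, raw from 768
for n,p,z in [("stand top far",(119,202),66)]: print(ray(T,p[0]/1.5,p[1]/1.5,z))
for n,p in [("weight",(297,317)),("fork",(331,183)),("teal",(438,145)),("purp1",(398,380)),("tray",(585,268)),("meter",(563,348))]: print(n,ray(T,p[0]/1.5,p[1]/1.5,40))
E
```

```text
cam [326.4 -43.1 986.9] [1272.7  358.6  867.6]
T FL [563.4 -81.   60. ]
T FR [ 576.8 -199.9   60. ]
T BR [ 490.1 -209.2   60. ]
T BL [470.6 -90.2  60. ]
T posts [ 489.3 -139.2   66. ]
T p2 [ 491.6 -158.5   66. ]
S FR [ 573. -193.   60.]
S FL [553.4 -79.   60. ]
S BL [473.5 -87.   60. ]
S BR [ 485.  -202.7   60. ]
S FRb [ 573.9 -195.8    0. ]
S FLb [559.4 -80.3   0. ]
T flange far [631.8  48.5  66. ]
T flange near [511.5  62.4  66. ]
T flange farb [634.   51.7   0. ]
T flange nearb [517.1  63.4   0. ]
S flange far [635.3  58.8  66. ]
S flange near [515.9  70.2  66. ]
S flange farb [627.7  55.3   0. ]
[658.  450.2  66. ]
weight [448.9 117.6  40. ]
fork [707.1  62.2  40. ]
teal [ 786.2 -144.    40. ]
purp1 [337.3 -65.7  40. ]
tray [ 542.1 -411.9   40. ]
meter [ 394.8 -361.8   40. ]
```

```bash
cat >> h.py <<'E'
def rel(pos,yawdeg,base=None):
    """shift (cm, tool axes) and turn about tool y (deg) to reach world pos / tool yaw, tool pointing down"""
    s=ctrl.read_state(); p=s["eef_pos"]; y=s["tool_rot"][2]
    if base is not None: p,y=np.array(base[:3]),np.radians(base[3])
    tx=np.array([np.cos(y),np.sin(y),0]); tz=np.array([-np.sin(y),np.cos(y),0]); d=np.array(pos)-p
    turn=-(yawdeg-np.degrees(y)); turn=(turn+180)%360-180
    print("shift cm",np.round([d@tx/10,-d[2]/10,d@tz/10],2),"turn y",round(turn,1)); 
def st():
    s=ctrl.read_state(); print(round(s["clock"],2),np.round(s["eef_pos"],1),np.round(np.degrees(s["tool_rot"]),1),"F",np.round(s["force"],1),round(s["width"],1))
E
python3 -c "
from h import *
st(); rel((490,180,231),-100); rel((490,180,231),-22.8); rel((420,-150,231),-173.5)"
```

```text
0.35 [251.7 599.2 231.1] [-90.    0.  -22.8] F [ 0.2 -0.6  0.1] 85.5
shift cm [ 3.821e+01  1.000e-02 -2.941e+01] turn y 77.2
shift cm [ 3.821e+01  1.000e-02 -2.941e+01] turn y 0.0
shift cm [ 4.454e+01  1.000e-02 -6.255e+01] turn y 150.7
```

```bash
python3 -m inch '[0,38,0,-29,0,77,0, 0,38,0,-29,0,77,0, 0,38,0,-29,0,77,0, 0,38,0,-29,0,77,0, 0,38,0,-29,0,77,0, 0,38,0,-29,0,77,0, 0,38,0,-29,0,77,0, 0,38,0,-29,0,77,0, 0,38,0,-29,0,77,0, 0,38,0,-29,0,77,0, 0,44,0,-62,0,110,0, 0,44,0,-62,0,110,0]'; python3 -c "
from h import *
st(); rel((440,-140,231),-173.5)"
```

```text
clock: 1.55
eef_pos: [468.4, 85.6, 231.3]
tool_rot: [-1.57, 0.0, -2.047]
force: [0.9, -0.9, -0.1]
width: 0.2
1.55 [468.4  85.6 231.3] [ -90.     0.  -117.3] F [ 0.9 -0.9 -0.1] 0.2
shift cm [21.35  0.03  7.81] turn y 56.2
```

```bash
python3 -m inch '[0,21.3,0,7.8,0,56,0, 0,21.3,0,7.8,0,56,0, 0,21.3,0,7.8,0,56,0, 0,21.3,0,7.8,0,56,0, 0,21.3,0,7.8,0,56,0, 0,21.3,0,7.8,0,56,0, 0,21.3,0,7.8,0,56,0, 0,21.3,0,7.8,0,56,0, 0,21.3,0,7.8,0,56,0]'; python3 -c "
from h import *
st(); d=crop('wrist','w1.png',0,512,0,384,1.5)"
```

```text
clock: 2.45
eef_pos: [441.1, -137.9, 231.3]
tool_rot: [-1.571, 0.0, -3.017]
force: [-0.9, -0.6, 0.4]
width: 0.1
2.45 [ 441.1 -137.9  231.3] [ -90.     0.  -172.8] F [-0.9 -0.6  0.4] 0.1
```

View pics/w1.png

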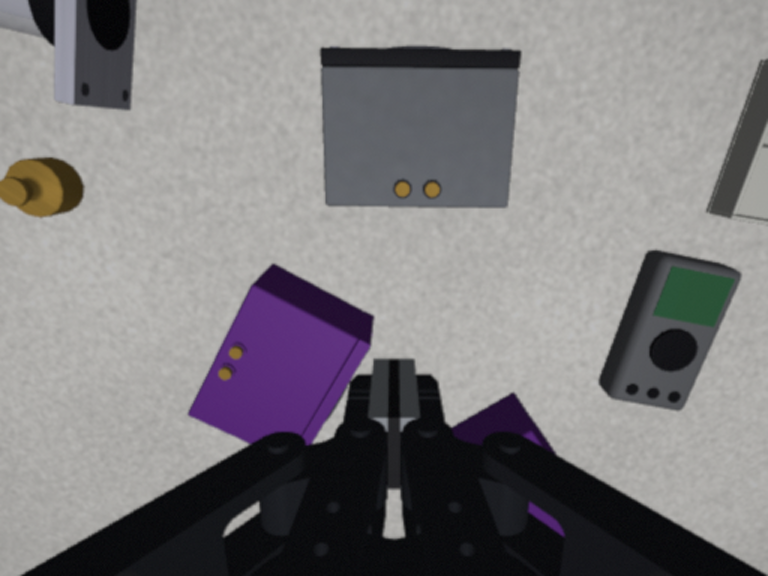

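```bash
python3 - <<'E'
from h import *
np.set_printoptions(precision=1,suppress=True)
W=imaging.get_image("wrist")
print("cam",-W["R"].T@W["t"])
for n,p,z in [("FL",(321,48),60),("FR",(520,50),60),("BR",(508,207),60),("BL",(327,206),60),("purp",(273,264),0),("purp",(373,318),0),("purp",(373,345),60),("purp2",(515,394),0),("flange near bot",(130,108),0),("flange near top r",(78,103),66),("tl",(56,102),66)]: print(n,ray(W,p[0]/1.5-.17,p[1]/1.5-.17,z))
E
```

```text
cam [ 518.6 -127.2  374.2]
FL [562.3 -78.5  60. ]
FR [ 576.  -196.1   60. ]
BR [ 483.7 -207.4   60. ]
BL [469.6 -89.7  60. ]
purp [408.3 -43.    0. ]
purp [ 371.8 -128.5    0. ]
purp [ 374.7 -130.6   60. ]
purp2 [ 315.6 -261.5    0. ]
flange near bot [513.6  66.6   0. ]
flange near top r [513.5  63.4  66. ]
tl [512.4  76.4  66. ]
```

```bash
cat >> h.py <<'E'
def bw(c,yaw,bx,by):
    a=np.radians(yaw); return np.array([c[0]+np.cos(a)*bx-np.sin(a)*by, c[1]+np.sin(a)*bx+np.cos(a)*by])
E
python3 - <<'E'
from h import *
c=(522.9,-142.9);y=6.7
rel((*bw(c,y,-78,-45),110),y-180); rel((*bw(c,y,-78,-45),14),y-180)
for ph in range(0,53,4):
    a=np.radians(ph); v=np.array([-60,-82]); d=np.array([[np.cos(a),-np.sin(a)],[np.sin(a),np.cos(a)]])@v-v
    print(ph,np.round(-d/10,1))
E
```

```text
shift cm [-0.22 12.13  5.96] turn y 0.4
shift cm [-0.22 21.73  5.96] turn y 0.4
0 [-0. -0.]
4 [-0.6  0.4]
8 [-1.2  0.8]
12 [-1.8  1.1]
16 [-2.5  1.3]
20 [-3.2  1.6]
24 [-3.9  1.7]
28 [-4.6  1.9]
32 [-5.3  1.9]
36 [-6.  2.]
40 [-6.7  1.9]
44 [-7.4  1.9]
48 [-8.1  1.7]
52 [-8.8  1.6]
```

```bash
python3 -m inch '[0,-0.2,0,6,0,0.4,0, 0,-0.2,6,6,0,0.4,0, 0,-0.2,11,6,0,0.4,0, 0,-0.2,15,6,0,0.4,0, 0,-0.2,19,6,0,0.4,0, 0,-0.2,21.7,6,0,0.4,0, 0,-0.2,21.7,6,0,0.4,0, 0,-0.2,21.7,6,0,0.4,0]'; python3 - <<'E'
from h import *
st(); c=(522.9,-142.9);y=6.7
rel((*bw(c,y,-60,-45),14),y-180)
crop('wrist','w2.png',0,512,0,384,1.5)
E
```

```text
clock: 3.35
eef_pos: [450.4, -197.7, 14.7]
tool_rot: [-1.571, -0.0, -3.026]
force: [0.7, -0.2, 0.8]
width: -0.3
3.35 [ 450.4 -197.7   14.7] [ -90.    -0.  -173.4] F [ 0.7 -0.2  0.8] -0.3
shift cm [-1.84  0.07 -0.1 ] turn y -0.1
```

View pics/w2.png

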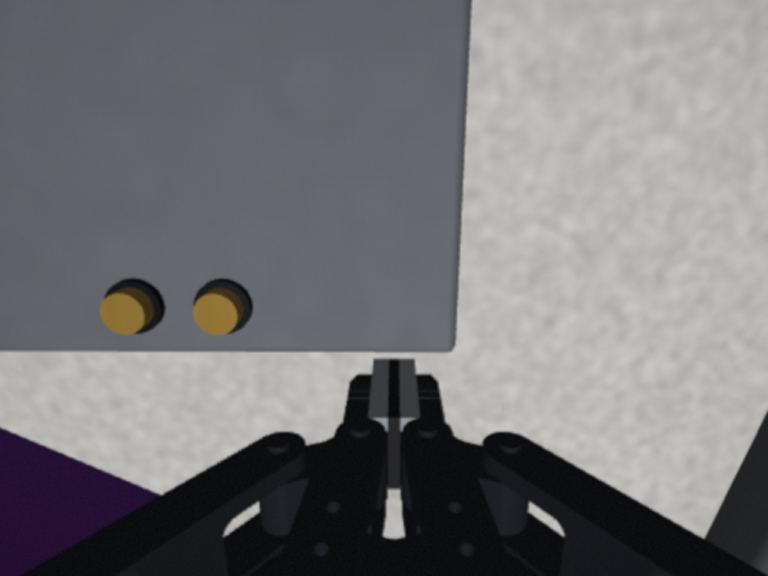

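```bash
python3 -m inch '[0,-1.2,0,0,0,0,0, 0,-1.8,0,0,0,0,0, 0,-2.4,0,0.3,0,-4,0, 0,-3.0,0,0.7,0,-8,0, 0,-3.6,0,1.0,0,-12,0, 0,-4.3,0,1.2,0,-16,0, 0,-5.0,0,1.5,0,-20,0, 0,-5.7,0,1.6,0,-24,0, 0,-6.4,0,1.8,0,-28,0, 0,-7.1,0,1.8,0,-32,0, 0,-7.8,0,1.9,0,-36,0, 0,-8.5,0,1.8,0,-40,0]'; python3 - <<'E'
from h import *
st()
crop('wrist','w3.png',0,512,0,384,1.5)
crop('top','t3.png',190,350,120,230,5)
E
```

```text
clock: 4.6
eef_pos: [537.5, -207.1, 15.3]
tool_rot: [-1.568, -0.002, -2.325]
force: [-1.6, -2.9, -1.6]
width: 0.2
4.6 [ 537.5 -207.1   15.3] [-8.990e+01 -1.000e-01 -1.332e+02] F [-1.6 -2.9 -1.6] 0.2
```

View pics/w3.png

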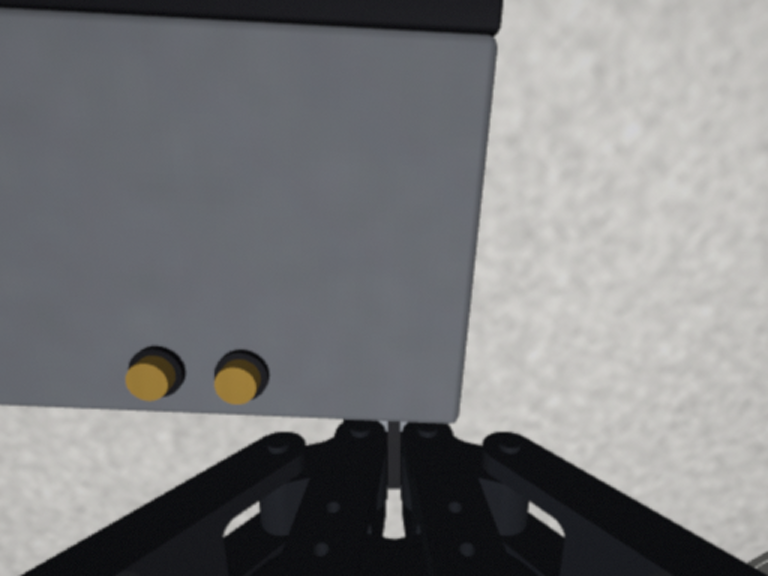

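View pics/t3.png

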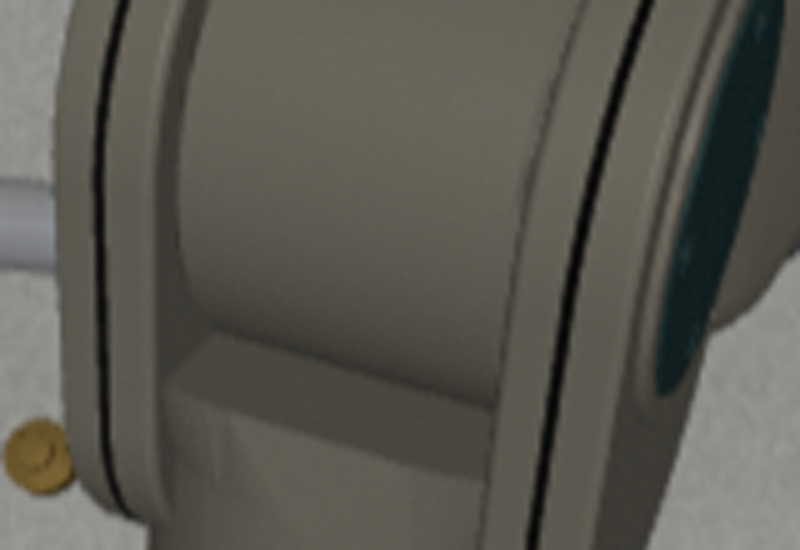

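The wrist view shows the box turning with the finger nearly flush. BR top corner is at (460,421), FR at (499,35).

```bash
python3 - <<'E'
from h import *
W=imaging.get_image("wrist")
p={n:ray(W,u/1.5-.17,v/1.5-.17,60)[:2] for n,u,v in [("BR",460,421),("BLm",3,405),("FR",499,34),("FLm",3,8)]}
print({k:np.round(v,1) for k,v in p.items()})
d=p["BLm"]-p["BR"]; ya=np.degrees(np.arctan2(d[1],d[0]))-90
d=p["FLm"]-p["FR"]; yb=np.degrees(np.arctan2(d[1],d[0]))-90
print(ya,yb); y=ya; c=bw(p["BR"],y,48,60); print(c); c2=bw(p["FR"],y,-48,60);print(c2); st()
# predicted
P=np.array((518.6,-106.2)); print(bw(P,46.7,0,-37))
E
```

```text
{'BR': array([ 559.1, -205.4]), 'BLm': array([ 484.3, -128.7]), 'FR': array([ 618.2, -148.1]), 'FLm': array([555.5, -83.3])}
44.240723355294165 44.055017002411745
[ 551.61113426 -128.96147083]
[ 541.93527353 -138.56816271]
4.75 [ 538.  -205.4   15.1] [ -89.9    0.  -133.4] F [-1.1 -0.5  0.3] -0.0
[ 545.52759203 -131.57527906]
```

```bash
python3 - <<'E'
from h import *
c=(551.6,-129.0);P=bw(c,44.2,0,50)
for th in list(range(48,80,4))+[79]:
    print(th,end=" "); rel((*bw(P,th,-61,-97),14.5),th-180)
E
```

```text
48 shift cm [-0.83  0.06  0.59] turn y -1.4
52 shift cm [-1.53  0.06  0.97] turn y -5.4
56 shift cm [-2.26  0.06  1.31] turn y -9.4
60 shift cm [-3.01  0.06  1.59] turn y -13.4
64 shift cm [-3.77  0.06  1.82] turn y -17.4
68 shift cm [-4.55  0.06  2.  ] turn y -21.4
72 shift cm [-5.34  0.06  2.12] turn y -25.4
76 shift cm [-6.14  0.06  2.19] turn y -29.4
79 shift cm [-6.74  0.06  2.2 ] turn y -32.4
```

```bash
python3 -m inch '[0,-0.4,0,0.3,0,-0.7,0, 0,-0.8,0,0.6,0,-1.4,0, 0,-1.5,0,0.9,0,-5.4,0, 0,-2.2,0,1.3,0,-9.4,0, 0,-3.0,0,1.6,0,-13.4,0, 0,-3.8,0,1.8,0,-17.4,0, 0,-4.6,0,2.0,0,-21.4,0, 0,-5.3,0,2.1,0,-25.4,0, 0,-6.1,0,2.2,0,-29.4,0, 0,-6.7,0,2.2,0,-32.4,0, 0,-6.7,0,2.2,0,-32.4,0]'; python3 - <<'E'
from h import *
st()
crop('wrist','w4.png',0,512,0,384,1.5)
E
```

```text
clock: 5.85
eef_pos: [600.4, -171.4, 14.5]
tool_rot: [-1.569, 0.0, -1.761]
force: [1.4, -1.8, 0.7]
width: 0.1
5.85 [ 600.4 -171.4   14.5] [ -89.9    0.  -100.9] F [ 1.4 -1.8  0.7] 0.1
```

View pics/w4.png

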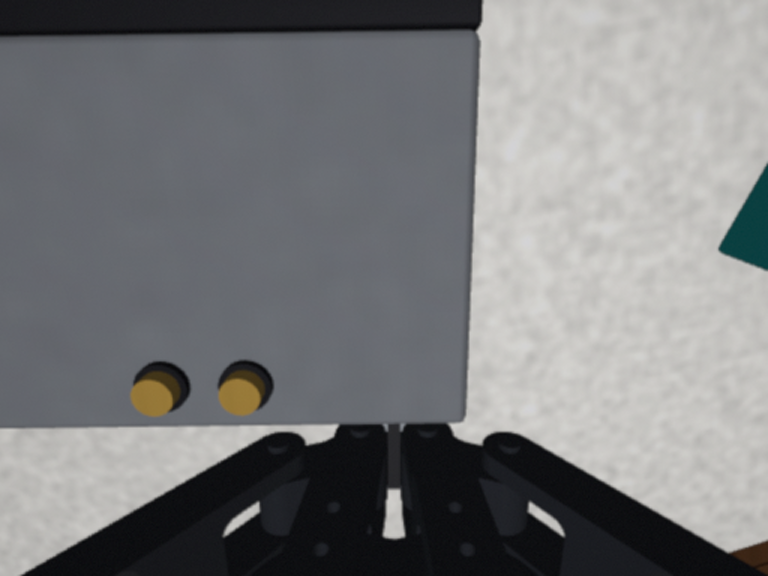

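```bash
python3 -c "
from h import *
rel((585,-70,240),-96)"; python3 -m inch '[0,2,0,0,0,0,0, 0,2.5,-3,0,0,0,0, 0,2.5,-8,0,0,0,0, 0,2.5,-13,0,0,0,0]'
```

```text
shift cm [ -9.66 -22.56  -3.35] turn y -5.0
clock: 6.3
eef_pos: [592.8, -195.3, 144.8]
tool_rot: [-1.574, 0.002, -1.764]
force: [0.8, -0.3, 0.7]
width: 0.1
```

```bash
python3 -m inch '[0,-4,-4,-2,0,-2,0, 0,-8,-8,-3,0,-5,0, 0,-12.2,-9.6,-3.4,0,-5,0, 0,-12.2,-9.6,-3.4,0,-5,0]'; python3 -c "
from h import *
st();crop('wrist','w5.png',0,512,0,384,1.5)"
```

```text
clock: 6.7
eef_pos: [585.3, -62.3, 243.0]
tool_rot: [-1.567, 0.006, -1.668]
force: [-0.2, -0.2, -0.7]
width: -0.1
6.7 [585.3 -62.3 243. ] [-89.8   0.4 -95.6] F [-0.2 -0.2 -0.7] -0.1
```

View pics/w5.png

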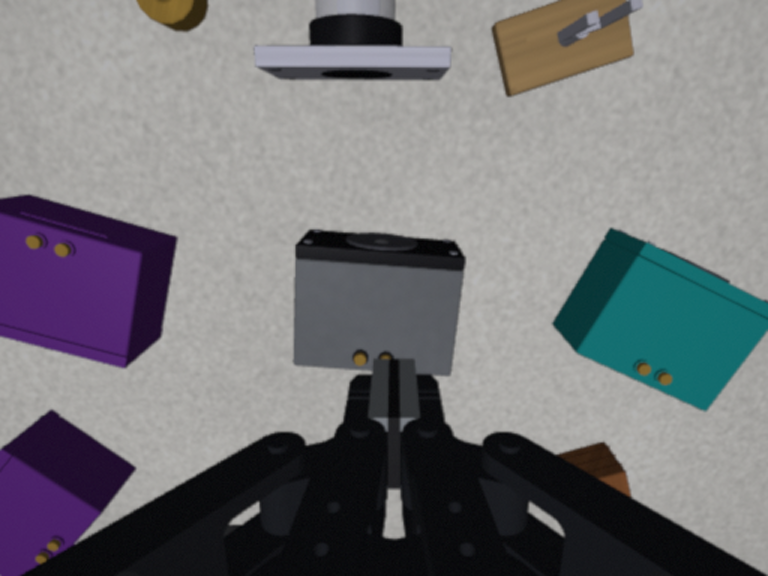

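```bash
python3 -c "
from h import *
crop('wrist','w5c.png',165,325,15,125,5)
crop('wrist','w5d.png',185,325,145,255,5)"
```

```text
(no output)
```

View pics/w5d.png

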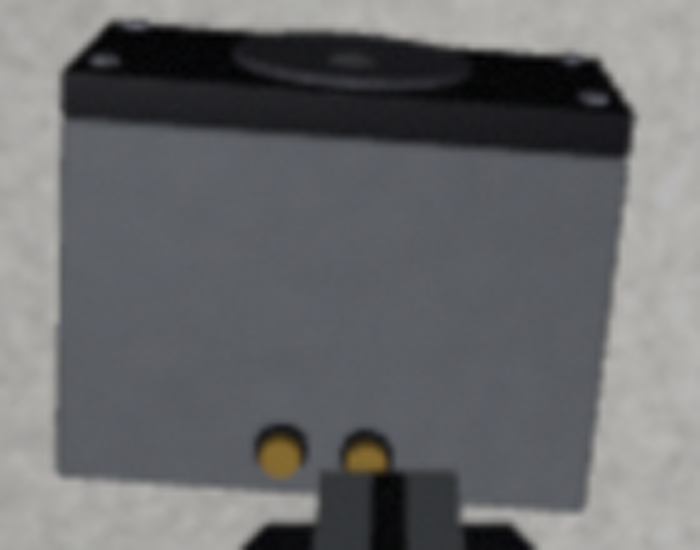

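View pics/w5c.png

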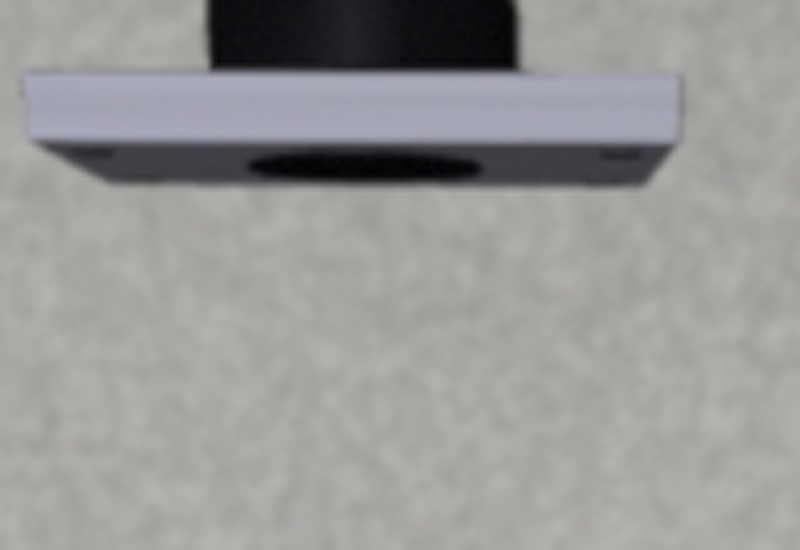

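Very clear. Box top corners (w5d): FL (65,72), FR (631,115), BR (585,510), BL (57,475), and face bottom (112,22) to (600,60). Flange free face: top edge (28,138) to (680,142), bottom edge (110,182) to (645,186).

```bash
cat >> h.py <<'E'
def pose(W,FL,FR,BR,BL):
    f=lambda p:ray(W,*p,60)[:2]
    FL,FR,BR,BL=map(f,(FL,FR,BR,BL)); c=(FL+FR+BR+BL)/4
    d=FL-FR+BL-BR; y=np.degrees(np.arctan2(d[1],d[0]))-90
    print("sizes",np.round([np.linalg.norm(FL-FR),np.linalg.norm(BL-BR),np.linalg.norm(FL-BL),np.linalg.norm(FR-BR)],1))
    return c,y
def flange(W,tl,tr,bl,br):
    a,b,e,g=ray(W,*tl,66)[:2],ray(W,*tr,66)[:2],ray(W,*bl,0)[:2],ray(W,*br,0)[:2]
    print("flange pts",np.round([a,b,e,g],1).tolist())
    d=(b-a)+(g-e); yaw=np.degrees(np.arctan2(-d[0]*-1,-d[1]*1)) # placeholder
    n=np.array([-d[1],d[0]]); n/=np.linalg.norm(n)
    return (a+b+e+g)/4,np.degrees(np.arctan2(n[1],n[0]))
def relt(c,y,fc,fy):
    a=np.radians(fy); e=np.asarray(c)-fc; return np.round([e@[np.cos(a),np.sin(a)]+48,e@[-np.sin(a),np.cos(a)],y-fy],1)
E
python3 - <<'E'
from h import *
W=imaging.get_image("wrist")
k=lambda x,y:(185+x/5-.4,145+y/5-.4); m=lambda x,y:(165+x/5-.4,15+y/5-.4)
c,y=pose(W,k(65,72),k(631,115),k(585,510),k(57,475)); print(c,y)
fc,fy=flange(W,m(28,138),m(680,142),m(110,182),m(645,186)); print(fc,fy)
print("gap/lateral/dyaw",relt(c,y,fc,fy))
st()
E
```

```text
sizes [117.5 119.   92.1  91.6]
[ 567.1780619  -106.20772034] 79.78609614237891
flange pts [[511.9, 59.7], [629.6, 46.8], [511.8, 59.4], [629.4, 46.4]]
[570.64320696  53.0790887 ] 83.73704284157941
gap/lateral/dyaw [-110.7  -13.9   -4. ]
6.9 [583.1 -71.  239.6] [-90.1  -0.  -96. ] F [-0.1 -1.2 -0.2] -0.2
```

The arm was still settling between those pictures, so I'll measure again from one settled picture.

```bash
cat >> h.py <<'E'
import pickle
def snap(name,x0,x1,y0,y1,k=5):
    d=crop('wrist',name,x0,x1,y0,y1,k); pickle.dump({**d,"o":(x0,y0,k)},open("last.pkl","wb")); return d
def load():
    d=pickle.load(open("last.pkl","rb")); x0,y0,k=d["o"]; return d,lambda x,y:(x0+(x+.5)/k-.5,y0+(y+.5)/k-.5)
E
python3 -c "
from h import *
st();snap('w6.png',160,330,20,255,4)"
```

```text
6.9 [583.1 -71.  239.6] [-90.1  -0.  -96. ] F [-0.1 -1.2 -0.2] -0.2
```

View pics/w6.png

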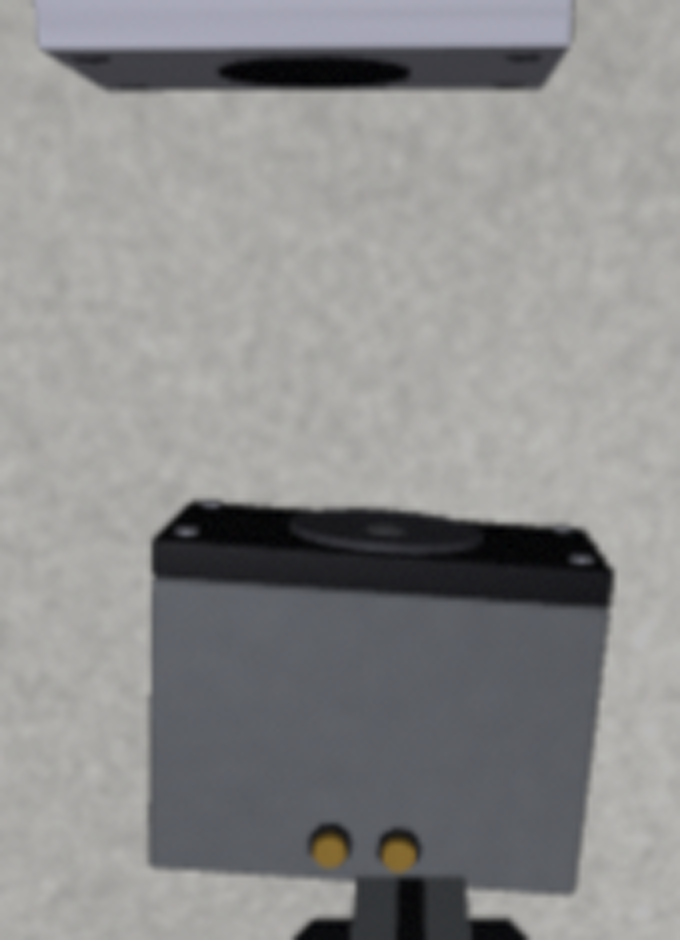

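```bash
python3 - <<'E'
from h import *
W,k=load()
c,y=pose(W,k(154,540),k(612,570),k(575,892),k(150,865)); print(c,y)
fc,fy=flange(W,k(40,47),k(572,47),k(108,89),k(542,89)); print(fc,fy)
print("gap/lateral/dyaw",relt(c,y,fc,fy))
a,b=ray(W,*k(192,503),0),ray(W,*k(590,532),0); print(a,b)
E
```

```text
sizes [118.  119.   91.9  92.3]
[ 568.40472163 -103.10229652] 80.07239470685207
flange pts [[512.9, 66.6], [631.6, 54.0], [513.1, 66.6], [631.2, 54.0]]
[572.20504292  60.31322432] 83.94324096933929
gap/lateral/dyaw [-114.9  -13.5   -3.9]
[518.04024985 -48.1913975    0.        ] [636.72643686 -69.60033335   0.        ]
```

```bash
python3 - <<'E'
from h import *
cp=(555,-101.7); a=83.9
for o,z in [(-116,240),(-116,10),(-72,10)]: rel((*bw(cp,a,3,o),z),a-90)
print(bw(cp,a,3,-116))
E
```

```text
shift cm [ 2.96 -0.07  9.14] turn y -90.0
shift cm [ 2.96 22.93  9.14] turn y -90.0
shift cm [ 2.96 22.93  4.74] turn y -90.0
[ 670.66199373 -111.04361844]
```

```bash
python3 -m inch '[0.5,3,0,9.2,0,-90,0, 0.5,3,0,9.2,0,-90,0, 0.5,3,0,9.2,0,-90,0, 0.5,3,0,9.2,0,-90,0, 0.5,3,0,9.2,0,-90,0, 0.5,3,0,9.2,0,-90,0, 0.5,3,0,9.2,0,-90,0, 0.5,3,0,9.2,0,-90,0, 0.5,3,0,9.2,0,-90,0, 0.5,3,0,9.2,0,-90,0, 0.5,3,0,9.2,0,-90,0, 0.5,3,0,9.2,0,-90,0]'; python3 -c "
from h import *
st();snap('w7.png',0,512,0,384,1.5); rel((671,-111,10),-6.1)"
```

```text
clock: 8.15
eef_pos: [671.2, -112.3, 238.6]
tool_rot: [-1.571, 0.003, -0.108]
force: [-0.4, 0.3, -0.1]
width: 42.6
8.15 [ 671.2 -112.3  238.6] [-90.    0.2  -6.2] F [-0.4  0.3 -0.1] 42.6
shift cm [-0.04 22.88  0.09] turn y -0.2
```

View pics/w7.png

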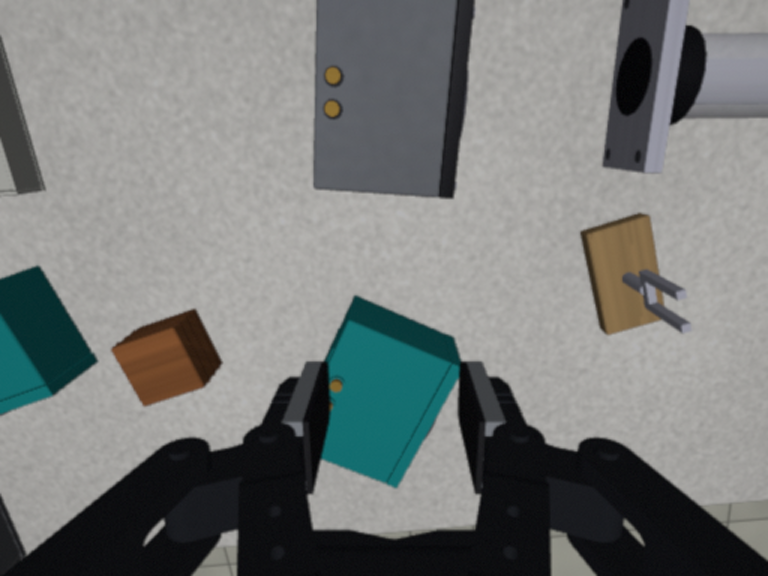

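```bash
python3 - <<'E'
from h import *
W,k=load()
for n,p,z in [("teal nearest bot",(357,296),0),("teal top",(347,322),60),("teal left bot",(460,338),0),("fork",(582,232),0),("box FR",(452,197),60),("box BR",(315,188),60),("f bottom",(613,167),0)]: print(n,np.round(ray(W,*k(*p),z),1))
E
```

```text
teal nearest bot [ 715.9 -147.9    0. ]
teal top [ 715.3 -150.7   60. ]
teal left bot [763.6 -64.1   0. ]
fork [681.4  40.    0. ]
box FR [634.3 -68.8  60. ]
box BR [ 618.6 -158.6   60. ]
f bottom [632.7  63.2   0. ]
```

```bash
python3 -m inch '[0.5,0,5,0,0,0,0, 0.5,0,10,0,0,0,0, 0.5,0,15,0,0,0,0, 0.5,0,19,0,0,0,0, 0.5,0,22,0,0,0,0, 0.5,0,22.8,0,0,0,0, 0.5,0,22.8,0,0,0,0]'; python3 -c "
from h import *
st(); rel((*bw((555,-101.7),83.9,3,-72),10),-6.1)"
```

```text
clock: 8.9
eef_pos: [671.1, -110.2, 10.8]
tool_rot: [-1.571, 0.003, -0.106]
force: [-0.4, -0.2, 0.5]
width: 42.9
8.9 [ 671.1 -110.2   10.8] [-90.    0.2  -6.1] F [-0.4 -0.2  0.5] 42.9
shift cm [-4.44  0.08 -0.09] turn y 0.0
```

```bash
python3 -m inch '[0.5,-1,0,0,0,0,0, 0.5,-1.6,0,0,0,0,0, 0.5,-2.1,0,0,0,0,0, 0.5,-2.6,0,0,0,0,0, 0.5,-3.1,0,0,0,0,0, 0.5,-3.6,0,0,0,0,0, 0.5,-4.0,0,0,0,0,0, 0.5,-4.4,0,0,0,0,0, 0.5,-4.4,0,0,0,0,0, 0.5,-4.4,0,0,0,0,0]'; python3 -c "
from h import *
st();snap('w8.png',0,512,0,384,1.5)"
```

```text
clock: 9.9
eef_pos: [630.5, -104.9, 13.1]
tool_rot: [-1.57, -0.004, -0.104]
force: [5.7, 1.1, 1.9]
width: 42.4
9.9 [ 630.5 -104.9   13.1] [-90.   -0.2  -6. ] F [5.7 1.1 1.9] 42.4
```

View pics/w8.png

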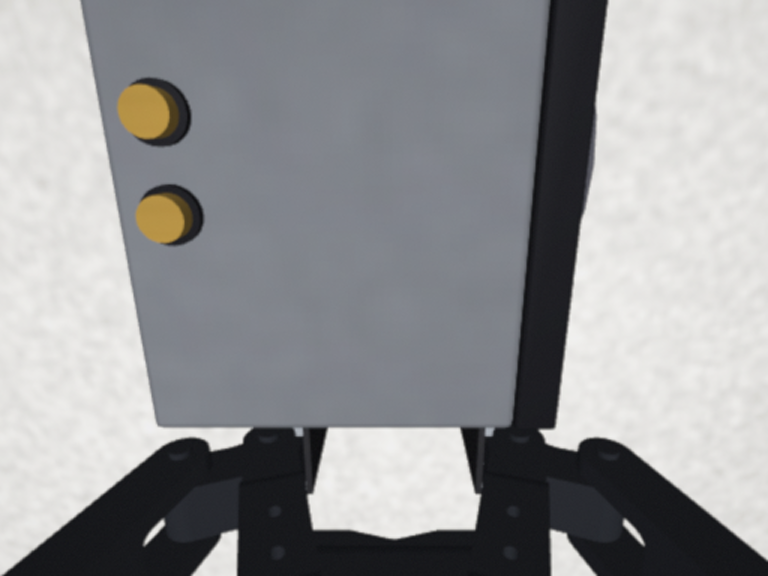

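```bash
python3 -m inch '[0.5,-3,0,0,0,0,0, 0.5,-1,0,0,0,0,0, 0.5,-0.5,-5,0,0,0,0, 0.5,-0.5,-10,0,0,0,0, 0.5,-1,-15,0,0,0,0, 0.5,-2,-20,0,0,0,0]';  python3 -c "
from h import *
st();rel((575,-75,240),-96)"
```

```text
clock: 10.55
eef_pos: [607.4, -103.4, 211.9]
tool_rot: [-1.571, 0.003, -0.105]
force: [1.0, -1.0, 0.2]
width: 42.5
10.55 [ 607.4 -103.4  211.9] [-90.    0.2  -6. ] F [ 1.  -1.   0.2] 42.5
shift cm [-3.52 -2.81  2.48] turn y 90.0
```

I mis-signed that retreat. The shifts count from the current pose, so the first row pushed the box further instead of backing off. I'll see where it stands now.

```bash
python3 -m inch '[0,-3.5,-2.8,2.5,0,90,0, 0,-3.5,-2.8,2.5,0,90,0, 0,-3.5,-2.8,2.5,0,90,0, 0,-3.5,-2.8,2.5,0,90,0, 0,-3.5,-2.8,2.5,0,90,0, 0,-3.5,-2.8,2.5,0,90,0, 0,-3.5,-2.8,2.5,0,90,0, 0,-3.5,-2.8,2.5,0,90,0, 0,-3.5,-2.8,2.5,0,90,0, 0,-3.5,-2.8,2.5,0,90,0, 0,-3.5,-2.8,2.5,0,90,0, 0,-3.5,-2.8,2.5,0,90,0]'; python3 -c "
from h import *
imaging.get_image('wrist');imaging.get_image('wrist');imaging.get_image('wrist');st();snap('w9.png',130,370,15,255,2.5)"
```

```text
clock: 11.75
eef_pos: [575.2, -74.5, 238.1]
tool_rot: [-1.574, -0.0, -1.676]
force: [0.3, 1.3, 0.1]
width: 0.2
11.9 [576.  -74.5 238.5] [-90.1   0.  -95.9] F [0.2 0.8 0.1] 0.1
```

View pics/w9.png

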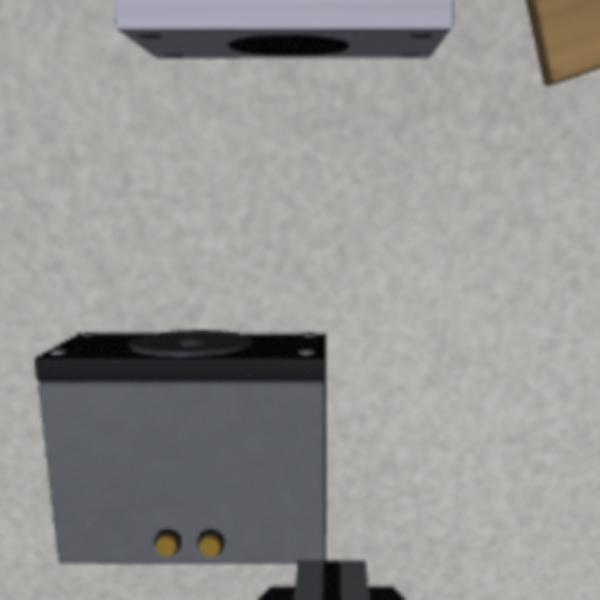

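```bash
python3 - <<'E'
from h import *
W,k=load()
c,y=pose(W,k(37,357),k(326,357),k(324,562),k(59,562)); print(c,y)
fc,fy=flange(W,k(118,28),k(452,28),k(158,57),k(430,57)); print(fc,fy)
print("gap/lateral/dyaw",relt(c,y,fc,fy))
a,b=ray(W,*k(79,333),0),ray(W,*k(325,333),0); print(a,b)
print([ray(W,*k(*p),60) for p in ((37,357),(326,357),(324,562),(59,562))])
st()
E
```

```text
sizes [118.5 118.2  92.8  92.7]
[ 509.8740278  -100.54411948] 84.11257805593738
flange pts [[513.0, 66.5], [631.3, 54.2], [513.5, 66.4], [631.2, 54.2]]
[572.26785543  60.32693361] 84.07014988630378
gap/lateral/dyaw [-118.5   45.4    0. ]
[455.11189698 -48.85474083   0.        ] [573.05148251 -61.04693895   0.        ]
[array([456.18298955, -48.37835981,  60.        ]), array([574.05338178, -60.55804315,  60.        ]), array([ 563.42153991, -152.66996416,   60.        ]), array([ 445.83819996, -140.57011081,   60.        ])]
11.95 [576.2 -74.6 238.6] [-90.1   0.  -95.9] F [ 0.3 -0.5 -0.6] -0.2
```

The box yaw is now right (0.0° relative), but the lateral offset is +45.4 mm. I'll push it back from its opposite (robot-side) face with the same flush two-fingertip push.

```bash
python3 - <<'E'
from h import *
c=(510.1,-102.2); cp=(555.3,-106.9); a=84.07
for cc,o,z in [(c,81,240),(c,81,10),(cp,72,10)]: rel((*bw(cc,a,0,o),z),a+90); print(bw(cc,a,0,o))
E
```

```text
shift cm [  3.43  -0.14 -14.39] turn y 90.0
[429.53344244 -93.83161882]
shift cm [  3.43  22.86 -14.39] turn y 90.0
[429.53344244 -93.83161882]
shift cm [ 3.43 22.86 -8.94] turn y 90.0
[483.68528217 -99.46143895]
```

```bash
python3 -m inch '[0.5,3.4,0,-14.4,0,90,0, 0.5,3.4,0,-14.4,0,90,0, 0.5,3.4,0,-14.4,0,90,0, 0.5,3.4,0,-14.4,0,90,0, 0.5,3.4,0,-14.4,0,90,0, 0.5,3.4,0,-14.4,0,90,0, 0.5,3.4,0,-14.4,0,90,0, 0.5,3.4,0,-14.4,0,90,0, 0.5,3.4,0,-14.4,0,90,0, 0.5,3.4,0,-14.4,0,90,0, 0.5,3.4,0,-14.4,0,90,0, 0.5,3.4,0,-14.4,0,90,0]'; python3 -c "
from h import *
imaging.get_image('wrist');imaging.get_image('wrist');st();snap('w10.png',0,512,0,384,1.5); rel((429.5,-93.8,10),174.07)"
```

```text
clock: 13.15
eef_pos: [429.8, -93.3, 238.8]
tool_rot: [-1.571, -0.001, 3.038]
force: [-0.8, -0.4, 0.3]
width: 42.8
13.25 [429.9 -93.2 238.8] [-90.   -0.  174.2] F [-0.1 -0.4  1.2] 42.7
shift cm [ 0.03 22.89  0.06] turn y 0.1
```

View pics/w10.png

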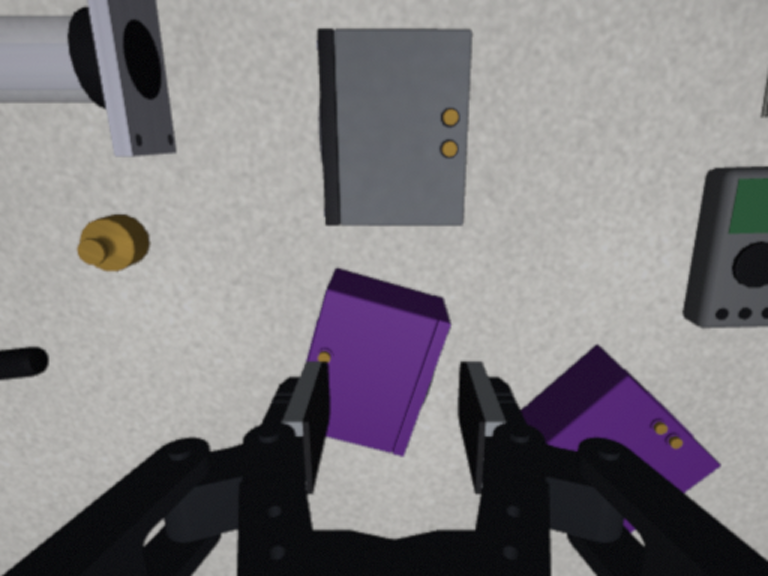

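```bash
python3 - <<'E'
from h import *
W,k=load()
for n,p,z in [("purp bot",(335,268),0),("purp top",(329,296),60),("purp2",(450,324),60),("purp2b",(442,298),0),("FL",(326,225),60),("BL",(463,223),60)]: print(n,np.round(ray(W,*k(*p),z),1))
E
```

```text
purp bot [408.6 -41.9   0. ]
purp top [404.2 -44.   60. ]
purp2 [ 374.  -128.2   60. ]
purp2b [ 373.3 -128.2    0. ]
FL [454.7 -49.3  60. ]
BL [ 446.6 -141.8   60. ]
```

```bash
python3 -m inch '[0.5,0,5,0,0,0,0, 0.5,0,10,0,0,0,0, 0.5,0,15,0,0,0,0, 0.5,0,19,0,0,0,0, 0.5,0,22,0,0,0,0, 0.5,0,22.8,0,0,0,0, 0.5,0,22.8,0,0,0,0]'; python3 -c "
from h import *
st(); rel((483.7,-99.5,10),174.07)"
```

```text
clock: 14.0
eef_pos: [429.2, -93.4, 9.5]
tool_rot: [-1.572, -0.003, 3.037]
force: [-0.8, 0.3, -0.0]
width: 42.3
14.0 [429.2 -93.4   9.5] [-9.00e+01 -1.00e-01  1.74e+02] F [-0.8  0.3 -0. ] 42.3
shift cm [-5.48 -0.05  0.03] turn y -0.1
```

```bash
python3 -m inch '[0.5,-0.8,0,0,0,0,0, 0.5,-1.3,0,0,0,0,0, 0.5,-1.8,0,0,0,0,0, 0.5,-2.3,0,0,0,0,0, 0.5,-2.8,0,0,0,0,0, 0.5,-3.3,0,0,0,0,0, 0.5,-3.8,0,0,0,0,0, 0.5,-4.3,0,0,0,0,0, 0.5,-4.7,0,0,0,0,0, 0.5,-5.0,0,0,0,0,0, 0.5,-5.2,0,0,0,0,0, 0.5,-5.2,0,0,0,0,0]'; python3 -c "
from h import *
st();snap('w11.png',0,512,0,384,1.5); st(); rel((483.7,-99.5,10),174.07)"
```

```text
clock: 15.2
eef_pos: [480.9, -98.0, 11.4]
tool_rot: [-1.571, -0.002, 3.039]
force: [-4.6, 1.0, -0.1]
width: 42.5
15.2 [480.9 -98.   11.4] [-9.000e+01 -1.000e-01  1.741e+02] F [-4.6  1.  -0.1] 42.5
15.25 [480.9 -98.   11.4] [-9.000e+01 -1.000e-01  1.741e+02] F [-5.3  0.4  0.7] 43.0
shift cm [-0.29  0.14  0.12] turn y 0.0
```

View pics/w11.png

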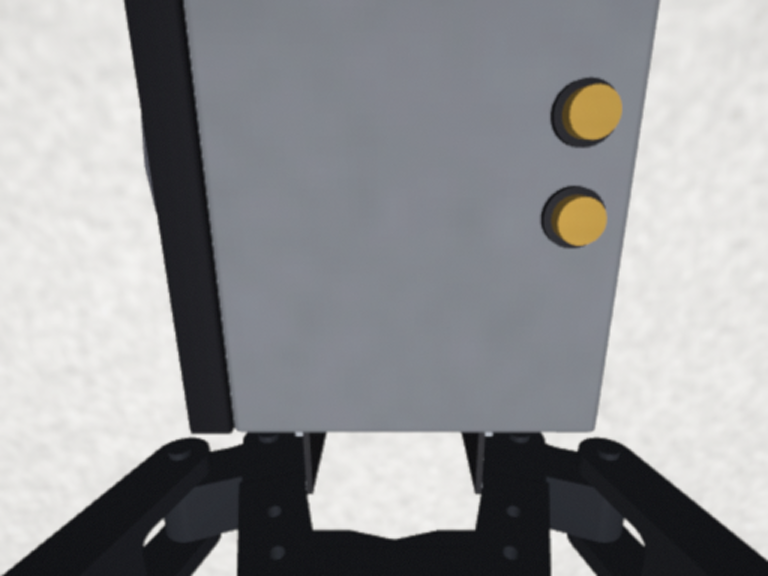

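```bash
python3 - <<'E'
from h import *
W,k=load(); fc=np.array([572.27,60.33]); a=np.radians(84.05)
for p in [(190,433),(595,431)]:
    e=ray(W,*k(*p),60)[:2]; q=e-fc; print(e,q@[np.cos(a),np.sin(a)],q@[-np.sin(a),np.cos(a)])
E
```

```text
[498.74870437 -52.16424159] -119.50946246864189 61.46400314714825
[ 489.68719749 -144.73203886] -212.51789317255378 60.88106548805842
```

```bash
python3 -m inch '[0.5,-0.1,0,0,0,0,0, 0.5,-0.25,0,0,0,0,0, 0.5,-0.25,0,0,0,0,0]'; python3 -m inch '[0.5,1,0,0,0,0,0, 0.5,1,-3,0,0,0,0, 0.5,1,-8,0,0,0,0, 0.5,1,-13,0,0,0,0]'; python3 -c "
from h import *
st(); rel((583,-85,240),-96)"
```

```text
clock: 15.55
eef_pos: [483.0, -98.2, 11.4]
tool_rot: [-1.572, -0.002, 3.039]
force: [-5.5, 0.8, 1.4]
width: 42.4
clock: 15.95
eef_pos: [474.3, -98.1, 142.8]
tool_rot: [-1.57, 0.0, 3.037]
force: [2.1, 0.1, 0.8]
width: 42.4
15.95 [474.3 -98.1 142.8] [-90.   0. 174.] F [2.1 0.1 0.8] 42.4
shift cm [-10.67  -9.72  -2.43] turn y -90.0
```

```bash
python3 -m inch '[0.5,-3,-5,-1,0,-8,0, 0.5,-6,-9.7,-2,0,-16,0, 0.5,-10.7,-9.7,-2.4,0,-90,0, 0.5,-10.7,-9.7,-2.4,0,-90,0, 0.5,-10.7,-9.7,-2.4,0,-90,0, 0.5,-10.7,-9.7,-2.4,0,-90,0, 0.5,-10.7,-9.7,-2.4,0,-90,0, 0.5,-10.7,-9.7,-2.4,0,-90,0, 0.5,-10.7,-9.7,-2.4,0,-90,0, 0.5,-10.7,-9.7,-2.4,0,-90,0, 0.5,-10.7,-9.7,-2.4,0,-90,0, 0.5,-10.7,-9.7,-2.4,0,-90,0]'; python3 -c "
from h import *
imaging.get_image('wrist');imaging.get_image('wrist');imaging.get_image('wrist');st();snap('w12.png',130,370,15,255,2.5)"
```

```text
clock: 17.15
eef_pos: [583.7, -85.3, 238.9]
tool_rot: [-1.568, 0.0, -1.675]
force: [-0.6, 0.6, -0.1]
width: 42.8
17.3 [583.4 -85.2 238.3] [-89.9  -0.  -96.1] F [ 0.4 -0.2 -0. ] 43.0
```

View pics/w12.png

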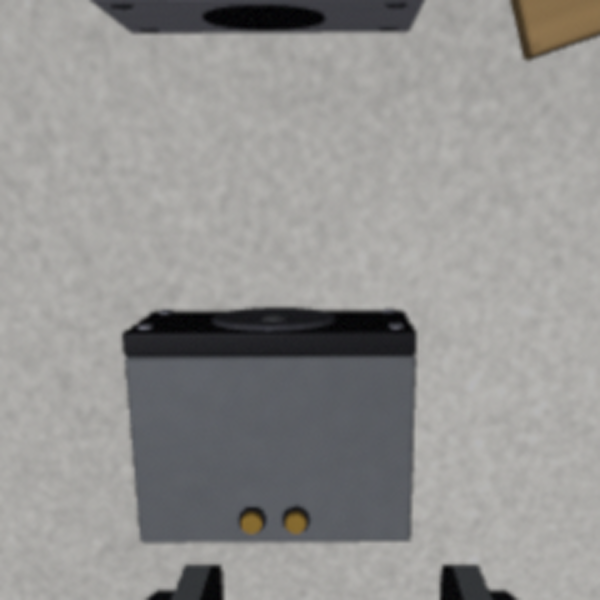

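```bash
python3 - <<'E'
from h import *
W,k=load()
c,y=pose(W,k(124,332),k(415,332),k(411,541),k(140,541)); print(c,y)
fc=np.array([572.27,60.33]); fy=84.05
print(relt(c,y,fc,fy))
R=lambda p,z:ray(W,*k(*p),z)[:2]
a=np.radians(fy)
for n,p,z in [("fl bot",(133,30),0),("fr bot",(410,30),0),("bFL",(154,311),0),("bFR",(405,311),0),("tFL",(124,332),60),("tFR",(415,332),60),("BR",(411,541),60),("BL",(140,541),60)]:
    q=R(p,z)-fc; print(n,np.round([q@[np.cos(a),np.sin(a)],q@[-np.sin(a),np.cos(a)]],1))
E
```

```text
sizes [118.  119.6  92.7  92.7]
[ 555.66617149 -104.73258602] 83.87029143833004
[-117.9   -0.6   -0.2]
fl bot [ 0.8 59.4]
fr bot [  0.5 -59.9]
bFL [-119.7   59. ]
bFR [-120.   -60.8]
tFL [-119.4   58.5]
tFR [-119.7  -59.5]
BR [-212.5  -60.5]
BL [-212.    59.1]
```

```bash
cat >> h.py <<'E'
FC=np.array([572.27,60.33]); FY=84.05
def tw(ax,lat):
    a=np.radians(FY); return FC+ax*np.array([np.cos(a),np.sin(a)])+lat*np.array([-np.sin(a),np.cos(a)])
E
python3 - <<'E'
from h import *
for ax,z in [(-246,239),(-246,10),(-228,10)]: print(tw(ax,-.6)); rel((*tw(ax,-.6),z),FY-180)
E
```

```text
[ 547.36627492 -184.40692912]
shift cm [10.25 -0.09 -2.53] turn y -0.1
[ 547.36627492 -184.40692912]
shift cm [10.25 22.81 -2.53] turn y -0.1
[ 549.23216464 -166.5038999 ]
shift cm [ 8.45 22.81 -2.53] turn y -0.1
```

```bash
python3 -m inch '[0.8,5,0,-1.3,0,0,0, 0.8,10.2,0,-2.5,0,0,0, 0.8,10.2,0,-2.5,0,0,0, 0.8,10.2,5,-2.5,0,0,0, 0.8,10.2,10,-2.5,0,0,0, 0.8,10.2,15,-2.5,0,0,0, 0.8,10.2,19,-2.5,0,0,0, 0.8,10.2,22,-2.5,0,0,0, 0.8,10.2,22.8,-2.5,0,0,0, 0.8,10.2,22.8,-2.5,0,0,0, 0.8,10.2,22.8,-2.5,0,0,0]'; python3 -c "
from h import *
st(); rel((*tw(-138,-.6),10),FY-180);snap('w13.png',0,512,0,384,1.5)"
```

```text
clock: 18.45
eef_pos: [548.8, -184.6, 11.2]
tool_rot: [-1.569, -0.001, -1.676]
force: [-0.1, -0.4, -0.2]
width: 68.3
18.45 [ 548.8 -184.6   11.2] [-89.9  -0.1 -96. ] F [-0.1 -0.4 -0.2] 68.3
shift cm [-10.81   0.12  -0.15] turn y -0.1
```

View pics/w13.png

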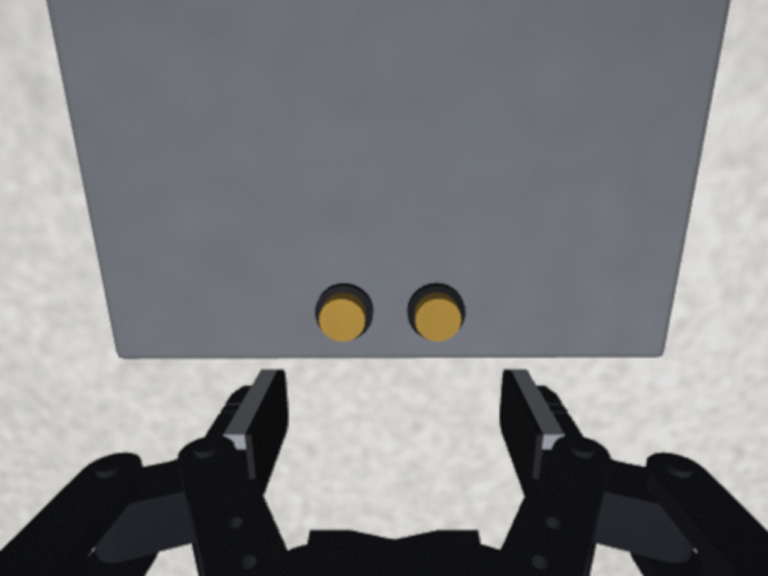

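```bash
python3 -m inch '[0.8,-1.2,0,0,0,0,0, 0.8,-2.1,0,0,0,0,0, 0.8,-3,0,0,0,0,0, 0.8,-3.9,0,0,0,0,0, 0.8,-4.8,0,0,0,0,0, 0.8,-5.7,0,0,0,0,0, 0.8,-6.6,0,0,0,0,0, 0.8,-7.5,0,0,0,0,0, 0.8,-8.3,0,0,0,0,0, 0.8,-9,0,0,0,0,0, 0.8,-9.6,0,0,0,0,0, 0.8,-10,0,0,0,0,0]'; python3 -c "
from h import *
imaging.get_image('wrist');imaging.get_image('wrist');st();snap('w14.png',0,512,0,384,1.5);rel((*tw(-108,-.6),10),FY-180)"
```

```text
clock: 19.7
eef_pos: [558.9, -86.4, 11.0]
tool_rot: [-1.568, -0.003, -1.676]
force: [-0.4, -7.2, 2.6]
width: 67.9
19.8 [559.  -85.5  10.9] [-89.8  -0.1 -96. ] F [-0.1 -4.6  2.6] 68.4
shift cm [-3.84  0.08 -0.13] turn y -0.1
```

View pics/w14.png

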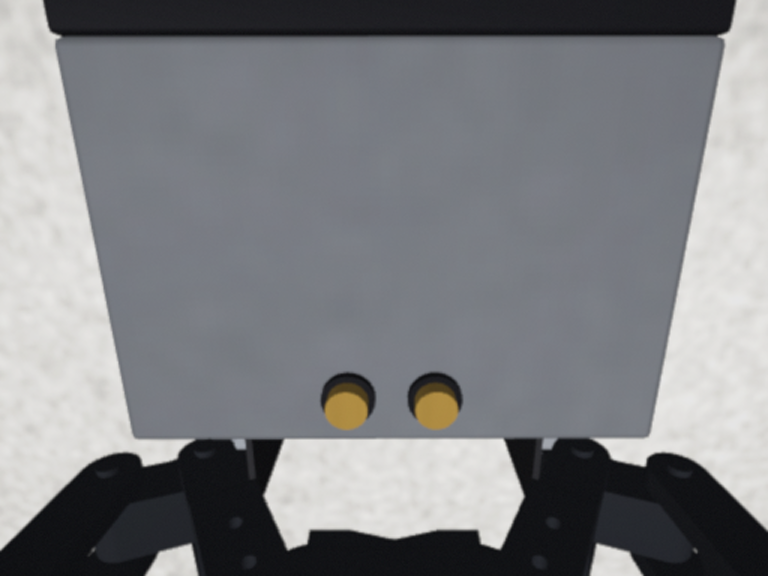

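```bash
python3 -m inch '[0.8,1,0,0,0,0,0, 0.8,1.5,0,0,0,0,0, 0.8,1.5,-5,0,0,0,0, 0.8,1.5,-10,0,0,0,0, 0.8,0.5,-15,0,0,0,0, 0.8,-1,-20,0,0,0,0, 0.8,-2,-22.8,0,0,0,0, 0.8,-2,-22.8,0,0,0,0, 0.8,-2,-22.8,0,0,0,0]'; python3 -c "
from h import *
imaging.get_image('wrist');imaging.get_image('wrist');imaging.get_image('wrist');st();snap('w15.png',130,370,15,255,2.5)"
```

```text
clock: 20.75
eef_pos: [560.0, -64.1, 238.1]
tool_rot: [-1.57, 0.001, -1.674]
force: [-1.0, -0.2, -0.4]
width: 68.2
20.9 [558.9 -65.  236.2] [-90.2  -0.  -96. ] F [ 0.7  0.4 -1. ] 68.3
```

View pics/w15.png

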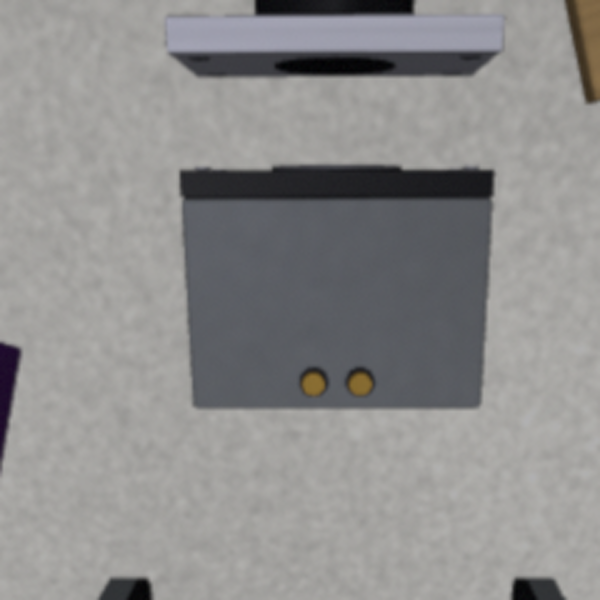

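```bash
python3 - <<'E'
from h import *
W,k=load()
c,y=pose(W,k(180,172),k(493,172),k(481,407),k(194,407)); print(c,y)
fc,fy=flange(W,k(167,52),k(503,51),k(197,75),k(474,75)); print(fc,fy)
print(relt(c,y,fc,fy))
a=np.radians(fy)
for n,p,z in [("tFL",(180,172),60),("tFR",(493,172),60),("BR",(481,407),60),("BL",(194,407),60)]:
    q=ray(W,*k(*p),z)[:2]-fc; print(n,np.round([q@[np.cos(a),np.sin(a)],q@[-np.sin(a),np.cos(a)]],1))
E
```

```text
sizes [118.7 119.1  92.3  92.2]
[563.79190172 -26.11408838] 83.98237971353961
flange pts [[512.4, 66.3], [631.5, 54.0], [512.4, 66.9], [632.3, 54.2]]
[572.14750116  60.33629605] 84.01239888428748
[-38.9  -0.7  -0. ]
tFL [-40.7  58.9]
tFR [-40.8 -59.8]
BR [-133.   -60.5]
BL [-133.    58.6]
```

```bash
python3 - <<'E'
from h import *
for ax,z in [(-162,236),(-162,10)]: print(tw(ax,-.7)); rel((*tw(ax,-.7),z),FY-180)
E
```

```text
[ 556.17322152 -100.86982544]
shift cm [3.59 0.02 0.09] turn y -0.1
[ 556.17322152 -100.86982544]
shift cm [ 3.59 22.62  0.09] turn y -0.1
```

```bash
python3 -m inch '[0.8,2.5,0,0.1,0,0,0, 0.8,3.6,0,0.1,0,0,0, 0.8,3.6,4,0.1,0,0,0, 0.8,3.6,9,0.1,0,0,0, 0.8,3.6,14,0.1,0,0,0, 0.8,3.6,18,0.1,0,0,0, 0.8,3.6,21,0.1,0,0,0, 0.8,3.6,22.7,0.1,0,0,0, 0.8,3.6,22.7,0.1,0,0,0, 0.8,3.6,22.7,0.1,0,0,0]'; python3 -c "
from h import *
st(); rel((*tw(-107.5,-.7),10),FY-180)"
```

```text
clock: 21.95
eef_pos: [557.1, -101.2, 10.6]
tool_rot: [-1.572, -0.0, -1.676]
force: [-0.2, -0.2, 0.1]
width: 68.5
21.95 [ 557.1 -101.2   10.6] [-90.1  -0.  -96. ] F [-0.2 -0.2  0.1] 68.5
shift cm [-5.47  0.06 -0.11] turn y -0.1
```

```bash
python3 -m inch '[0.8,-1.2,0,0,0,0,0, 0.8,-1.7,0,0,0,0,0, 0.8,-2.2,0,0,0,0,0, 0.8,-2.7,0,0,0,0,0, 0.8,-3.2,0,0,0,0,0, 0.8,-3.7,0,0,0,0,0, 0.8,-4.2,0,0,0,0,0, 0.8,-4.6,0,0,0,0,0, 0.8,-4.9,0,0,0,0,0, 0.8,-5.1,0,0,0,0,0, 0.8,-5.3,0,0,0,0,0, 0.8,-5.3,0,0,0,0,0]'; python3 -m inch '[0.8,-0.1,0,0,0,0,0, 0.8,-0.2,0,0,0,0,0, 0.8,-0.2,0,0,0,0,0]'; python3 -c "
from h import *
snap('w16.png',0,512,0,384,1.5)"
```

```text
clock: 23.15
eef_pos: [563.7, -49.5, 12.0]
tool_rot: [-1.568, -0.002, -1.676]
force: [-0.3, -5.4, 1.9]
width: 68.3
clock: 23.45
eef_pos: [563.9, -48.4, 12.1]
tool_rot: [-1.568, -0.003, -1.676]
force: [0.2, -6.4, 0.9]
width: 68.2
```

View pics/w16.png

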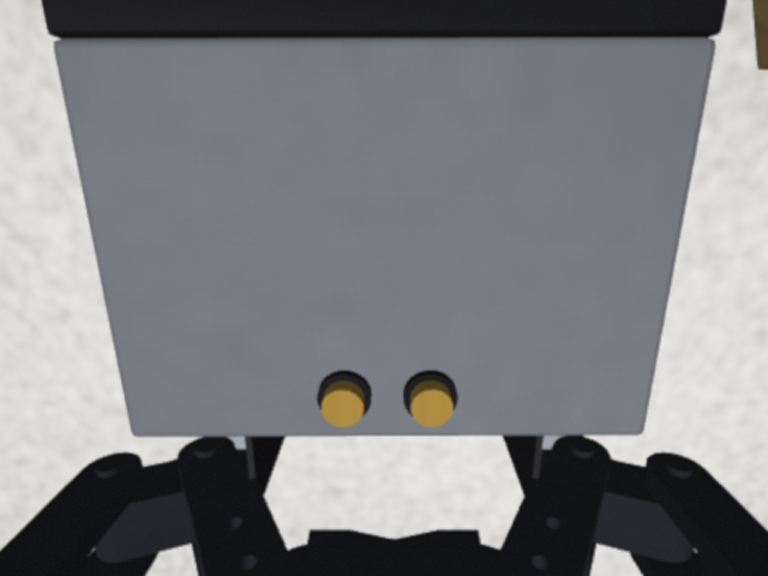

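```bash
python3 -m inch '[0.8,-0.1,0,0,0,0,0, 0.8,-0.2,0,0,0,0,0, 0.8,-0.2,0,0,0,0,0]'; python3 -m inch '[0.8,-0.1,0,0,0,0,0, 0.8,-0.15,0,0,0,0,0, 0.8,-0.15,0,0,0,0,0]'
```

```text
clock: 23.8
eef_pos: [564.0, -48.4, 12.1]
tool_rot: [-1.567, -0.006, -1.677]
force: [0.0, -10.5, 1.8]
width: 68.2
clock: 24.1
eef_pos: [564.1, -48.4, 12.1]
tool_rot: [-1.567, -0.007, -1.677]
force: [-1.0, -13.7, 0.2]
width: 68.7
```

```bash
python3 -m inch '[0.8,-0.1,0,0,0,0,0, 0.8,-0.1,0,0,0,0,0, 0.8,-0.1,0,0,0,0,0]'
```

```text
clock: 24.4
eef_pos: [564.1, -48.4, 12.2]
tool_rot: [-1.567, -0.009, -1.678]
force: [-1.1, -15.4, 0.0]
width: 68.3
```

Force built to 15 N with no motion, so the box is against the flange. I'll back off and look.

```bash
python3 -m inch '[0.8,0.8,0,0,0,0,0, 0.8,2,0,0,0,0,0, 0.8,2,0,0,0,0,0, 0.8,2,-5,0,0,0,0, 0.8,2,-10,0,0,0,0, 0.8,1,-15,0,0,0,0, 0.8,0,-20,0,0,0,0, 0.8,-2,-22.8,0,0,0,0, 0.8,-2,-22.8,0,0,0,0, 0.8,-2,-22.8,0,0,0,0]'; python3 -c "
from h import *
imaging.get_image('wrist');imaging.get_image('wrist');imaging.get_image('wrist');st();snap('w17.png',130,370,0,240,2.5)"
```

```text
clock: 25.4
eef_pos: [565.7, -20.1, 239.2]
tool_rot: [-1.57, 0.001, -1.673]
force: [-0.2, -0.9, -0.5]
width: 68.2
25.55 [564.5 -21.9 237.4] [-90.2  -0.  -96. ] F [-0.1 -0.9 -0.2] 68.1
```

View pics/w17.png

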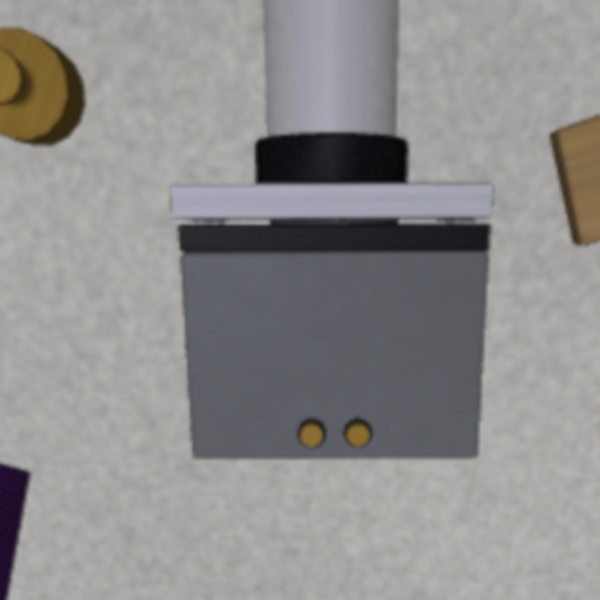

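```bash
python3 - <<'E'
from h import *
W,k=load()
print("cam",-W["R"].T@W["t"])
c,y=pose(W,k(179,227),k(490,227),k(478,457),k(193,457)); print(c,y)
a=np.radians(FY)
for n,p,z in [("flL",(170,218),66),("flR",(492,218),66),("flLback",(170,186),66),("tFL",(179,227),60),("tFR",(490,227),60),("BR",(478,457),60),("BL",(193,457),60)]:
    q=ray(W,*k(*p),z)[:2]-FC; print(n,np.round([q@[np.cos(a),np.sin(a)],q@[-np.sin(a),np.cos(a)]],1))
cv2.imwrite("pics/w17c.png",cv2.resize(W["img"][70:120,190:340,::-1],None,fx=5,fy=5,interpolation=cv2.INTER_CUBIC))
d=crop('scene','s17.png',270,330,135,235,6)
E
```

```text
cam [572.35395199  57.4462492  380.22952283]
sizes [119.1 119.3  91.7  91.6]
[568.04173992  10.99053686] 83.98570134002716
flL [-0.4 60.9]
flR [ -0.6 -59.7]
flLback [10.9 60.2]
tFL [-3.6 58.9]
tFR [ -3.8 -60.3]
BR [-95.4 -60.8]
BL [-95.3  58.6]
```

View pics/w17c.png

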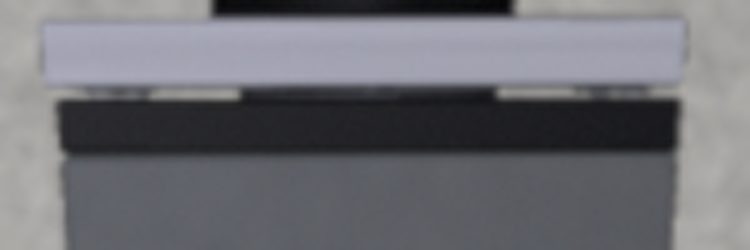

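View pics/s17.png

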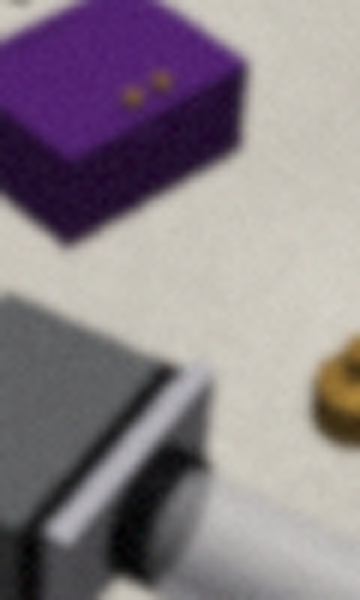

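The box is hard against the flange: the back edge is at −95.4 mm for a 96 mm block, yaw error is about 0.1°, and it sits 1.2 mm to one side. The thin line in the picture is the baffle edge, set back behind the proud cone rim. A last check with the arm clear will show whether anything else moved.

```bash
python3 -m inch '[0.8,10,-8,0,0,0,0, 0.8,15,-10,0,0,0,0, 0.8,20,-10,0,0,0,0, 0.8,22,-10,0,0,0,0, 0.8,22,-10,0,0,0,0, 0.8,22,-10,0,0,0,0]'; python3 - <<'E'
from h import *
imaging.get_image('top');st()
a=imaging.get_image('top')["img"][:,:,::-1];b=imaging.get_image('scene')["img"][:,:,::-1]
a0=cv2.resize(cv2.imread('pics/top0.png'),(512,384),interpolation=cv2.INTER_AREA);b0=cv2.resize(cv2.imread('pics/scene0.png'),(512,384),interpolation=cv2.INTER_AREA)
f=lambda x,y:cv2.resize(np.hstack([x,cv2.absdiff(cv2.GaussianBlur(x,(3,3),0),cv2.GaussianBlur(y,(3,3),0))]),(800,300))
cv2.imwrite('pics/fin.png',np.vstack([f(a,a0),f(b,b0)]))
E
```

```text
clock: 26.25
eef_pos: [540.1, -249.9, 340.2]
tool_rot: [-1.569, -0.007, -1.688]
force: [-0.7, 0.7, 0.4]
width: 68.4
26.3 [ 541.1 -245.3  338.9] [-90.   -0.1 -96.4] F [ 0.2  1.  -0.2] 67.9
```

View pics/fin.png

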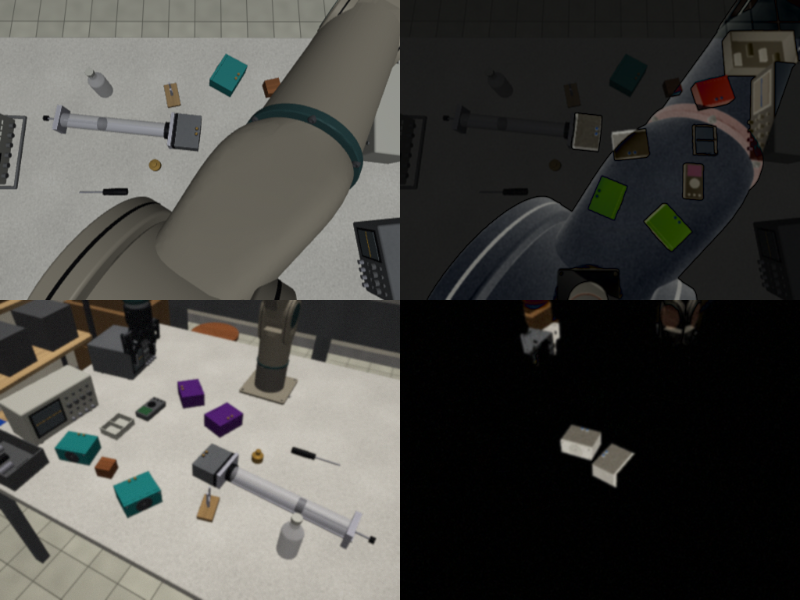

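The scene difference (lower right) shows change only at the box's old place (580,440) and new place (612,462), plus the arm itself. No bystander moved, and the box sits on the flange in both views.

```bash
python3 -c "
from cell import finish_job
print(finish_job())"
```

```text
the job is handed in; nothing more can be done
None
```

The grey loudspeaker box now sits against the tube's flange with its speaker facing the tube, and the job is handed in at about 26 s of the 72 s allowed.

**What I did:** I pushed one back corner with the closed fingertips until the box had turned about 74°. Pushing on its side with both fingertips squared it up to the tube, about 120 mm from the flange. I then pushed it straight up from behind in two stages, took the hand away and moved the arm clear.

**One mistake on the way:** I mis-signed a retreat after the side push, which shoved the box about 45 mm too far toward the robot. I pushed it back from the other side before closing the gap.

**Last checks:**
- **Contact:** the push built to about 15 N with no further motion, and the box's back edge measured 95.4 mm from the flange for a 96 mm box.
- **Alignment:** the yaw error is about 0.1°. The box sits about 1.2 mm off the flange's centre line, which I left alone.
- **Visible line:** a thin gap of about 3 mm shows between the baffle's top edge and the flange, bridged by the cone rim. I read it as the rim standing proud of the baffle and touching the flange. My earlier estimate had predicted 3.6 mm more travel, which disagrees with the contact measurement.
- **Everything else:** before-and-after scene pictures differ only at the box and the arm, so no bystander or look-alike moved.

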